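# Nest the paint-mixing pans with their handles fanned

## Robot

A 6-joint arm with a two-finger parallel gripper is mounted at the origin on the work surface. World frame = base frame: x ahead of the robot, y to its left, z up, the work surface at z = 0. Lengths are in m, angles in rad, forces in N, time in s.
With the tool pointing down it reaches from about 0.4 to 0.825 m from the base axis. Payload 7 kg.
Tool frame: the origin (TCP) lies at the very end of the fingers, on their centre line; the grasp point (between the pads) lies 19 mm behind it; z points along the fingers, y is the line along which they close (so a half turn about z gives the same grasp; the last joint's range is limited). The gripper opens to 88 mm and grips with 3 to 60 N. Pads are 19 mm wide; open, the fingers measure 130 mm over their backs; the gripper's body (78 mm by 193 mm) begins 47 mm behind the grasp point.
Start: joints at [1.408, 0.359, 0.012, 0, -1.224, -0.288], TCP at [0.294, 0.608, 0.227] pointing down, gripper open.
Joint ranges: [-3.07, 3.07], [-1.43, 2.12], [-1.02, 1.25], [-3.03, 1.67], [-3.05, -0], [-3.03, 3.03]. Speed limits (rad/s): [2.39, 2.39, 3.01, 3.14, 3.14, 3.14].

## Interface

Orientations are given as [roll, pitch, yaw] about the fixed x, y, z axes, in that order (R = Rz(yaw) Ry(pitch) Rx(roll)).
In Python, from station import arm, vision gives the robot as it stands. The module is installed in compiled form; this text tells all that it offers.
- The arm moves only by the tool jog_arm, never from a script. Its argument "steps" is a list that holds one entry, the list of rows, each a list of 7 numbers: the closure in counts, from 0 (fully open) to 255 (shut), then the shift along the tool's x, y, z scaled (see below), then the turn, a rotation vector about the tool's x, y, z scaled (see below). In form: [[[grip, dx, dy, dz, rx, ry, rz], ...]]. A call has 1 to 8 rows; each row is the pose to reach, as a shift and turn from the pose commanded when the call began, along the tool's axes at that moment; what a row does not reach only later rows make up. The controller multiplies each number of a shift by 250 mm and each number of a turn by 45 degrees. A row lasts 1/10 s, in which the tool goes at most 50 mm and 8.59 degrees, less where a joint would pass 70% of its speed; a pose out of reach is approached as far as the arm can. A call with a number of a shift or a turn outside -1 to 1 is refused whole. A call with a gripper value outside its range is refused whole. The fingers move at their own pace and stop on an object; "newtons" is the grip in N (left out, the last holds). Time passes only in rows, so rows that repeat a pose let the fingers close. It gives the time, the measured TCP pose, the force, the opening and the grip force at its end, in the units of the state.
- arm.get_state(): the state, without advancing time (a new reading comes with each control period).
- vision.grab_frame(name): name is "scene" or "top"; returns a dict with "color" (384x512x3 uint8, red, green, blue), "vfov" (degrees; the focal length in pixels is half the picture's height over the tangent of half this angle, whatever the lens; pixels are square), "cx", "cy" (the principal point, pixels), "extrinsics" (4x4, takes a point from world to camera coordinates). Camera axes: x right, y down, z forward; pixel columns grow to the right and rows downward; lengths in m; the calibration is good to about 2 mm. A picture is of the moment at which its call begins. There is no depth.
- arm.job_done(): hands the job in; it is judged then, once.
The state is a dict: "t": time; "q": joint angles; "qd": joint speeds; "joint_efforts": joint torques, N m; "eef_pos": TCP position; "ee_rot": TCP orientation; "force": force on the tool from outside, world axes, zero at the start; "moment": the same for the moment, N m; "width": finger opening in m; "gripper_force": force on a finger pad.
Only numpy, scipy, OpenCV 4.12 (cv2) and the standard library are available. Lean on these libraries where they do the work, as an engineer would, in place of code of your own. Each camera call takes 0.05 s, during which the arm holds its last target. There are 200 camera calls.

## Task

First draw the medium and the small mixing pan right out from under the paint shelf, handles and all, and let both stand on the bench. Then nest the three pans: set the medium pan into the large one where it stands, then the small pan into the medium one, each sitting flat on the floor of the pan below, with the handles fanned like a hand of cards: each handle turned about 45 degrees on from the one below, both times the same way round (either way). Set the pans down rather than drop them, leave the large pan where it is, and do not shift or knock over the other things on the bench.

Things in the scene. Friction and masses are not known exactly. Their poses are not given: they have to be found in the camera images.
- pan_large: Largest round steel mixing pan, 144 mm across the rim, 128 mm at the base, 50 mm high; wall 4 mm thick, 8 mm (thickened inwards) in the top 10 mm; floor 4 mm. Origin: centre of its underside; z up, x along its one handle. Stands free, about 0.4 kg; the nest is made in it.
- pan_medium: Middle-sized round steel mixing pan, 118 mm across the rim, 102 mm at the base, 58 mm high; wall 4 mm thick, 8 mm (thickened inwards) in the top 10 mm; floor 4 mm. Origin: centre of its underside; z up, x along its one handle. About 0.2 kg. Starts with its handle under the shelf; it or the small pan may be the nearer to the robot.
- pan_small: Smallest but tallest round steel mixing pan, 92 mm across the rim, 76 mm at the base, 66 mm high; wall 4 mm thick, 8 mm (thickened inwards) in the top 10 mm; floor 4 mm. Origin: centre of its underside; z up, x along its one handle. About 0.15 kg. Starts with its handle under the shelf.
- pan_large_grip (a point): Pinch point of the large pan's handle, 105 mm from the pan's axis, 52 mm above its underside. The straight level handle is a steel neck 16 mm wide, 7 mm high, its top level with the rim, then a black square grip 18 x 18 mm, 85 to 165 mm from the pan's axis, 43 to 61 mm above its underside.
- pan_medium_grip (a point): Pinch point of the medium pan's handle, 105 mm from the pan's axis, 60 mm above its underside. The straight level handle is a steel neck 16 mm wide, 7 mm high, its top level with the rim, then a black square grip 18 x 18 mm, 85 to 165 mm from the pan's axis, 51 to 69 mm above its underside.
- pan_small_grip (a point): Pinch point of the small pan's handle, 105 mm from the pan's axis, 68 mm above its underside. The straight level handle is a steel neck 16 mm wide, 7 mm high, its top level with the rim, then a black square grip 18 x 18 mm, 85 to 165 mm from the pan's axis, 59 to 77 mm above its underside.
- pan_large_tip (a point): Outer end of the large pan's handle, 165 mm from the pan's axis, 52 mm above its underside. Handles one straight above another collide, so they must be fanned.
- pan_medium_tip (a point): Outer end of the medium pan's handle, 165 mm from its axis, 60 mm above its underside. Nested, its origin is 4 mm above the large pan's, its rim 12 mm above that rim, and its handle crosses 5 mm above that rim. The gap between nested walls is 5 to 9 mm all round: too narrow for a finger.
- pan_small_tip (a point): Outer end of the small pan's handle, 165 mm from its axis, 68 mm above its underside. Nested in the medium pan, its origin is 4 mm above that pan's, with the same gaps.
- shelf: Fixed white shelf, at left: board 430 x 170 mm, 92 to 105 mm above the bench, ends and back closed; bottles on it from 65 mm behind its front edge, up to 167 mm high. Origin: on the bench below the front edge's middle; x level, in under the board (pan handles point about this way), y along the edge. Smaller pans start near y = -95 and +95 mm, axes 57 to 70 mm before the edge.
- dropper_a: Bystander: grey paint dropper bottle, 28 mm across, 75 mm high, standing upright between the two smaller pans' ways out, about 150 mm before the shelf. Origin: centre of its underside.
- dropper_b: Bystander: white paint dropper bottle, 28 mm across, 75 mm high, upright, near the robot. Origin: centre of its underside.
- paper_cup: Bystander: white paper cup, 76 mm across, 85 mm high, at the right. Origin: centre of its underside.
- thinner: Bystander: white bottle with black cap, 60 mm across, 150 mm high, at the far side. Origin: centre of its underside.
- jar: Bystander: squat jar, 60 mm across, 60 mm high, far right. Origin: centre of its underside.
- brush: Bystander: brush 180 mm long lying flat at the far side, its x axis along it. Origin near its middle.
- sanding_block: Bystander: cork sanding block 70 x 45 x 25 mm, lying at the right. Origin: centre of its underside.
Things that resemble listed ones, but are neither listed nor needed, are in the scene too. Leave any green or purple look-alike of the pan_medium alone.

How it is judged:
On the way, in this order (a step that is already met when the one before it is completed fails the run):
1. both smaller pans stand upright on the bench, let go, with their whole handles out from under the shelf (x of each of pan_medium_tip, pan_small_tip in the frame of shelf below 0 m and height (world z) of each of pan_medium, pan_small below 0.004 m and angle between each of pan_medium, pan_small's own z axis and vertical below 0.07 rad and contact force between the fingers and pan_medium below 0.1 N and contact force between the fingers and pan_small below 0.1 N), for 0.2 s.
2. the medium pan sits in the large pan, let go, its handle turned about 45 degrees from the large pan's (horizontal distance between pan_medium and pan_large below 0.014 m and z of pan_medium in the frame of pan_large between 0.001 and 0.008 m and angle between pan_medium's own z axis and vertical below 0.07 rad and x of pan_medium_tip in the frame of pan_large above 0.03 m and angle between the x axis of pan_medium and the x axis of pan_large, either way round between 0.44 and 1.14 rad and contact force between the fingers and pan_medium below 0.1 N and contact force between the fingers and pan_small below 0.1 N), for 0.2 s.
At the end, for the whole second after the job is handed in: Small in medium in large pan, each within 14 mm of centred, flat on the floor below (origin 1-8 mm above, tilt < 0.07 rad), its handle 25-65 degrees round from the one below, both the same way; large pan upright on the bench within 30 mm of its start; all at rest, let go (all of step 2 and horizontal distance between pan_small and pan_medium below 0.014 m and z of pan_small in the frame of pan_medium between 0.001 and 0.008 m and angle between pan_small's own z axis and vertical below 0.07 rad and x of pan_small_tip in the frame of pan_medium above 0.03 m and angle between the x axis of pan_small and the x axis of pan_medium, either way round between 0.44 and 1.14 rad and ((y of pan_medium_tip in the frame of pan_large above 0.03 m and y of pan_small_tip in the frame of pan_medium above 0.03 m) or (y of pan_medium_tip in the frame of pan_large below -0.03 m and y of pan_small_tip in the frame of pan_medium below -0.03 m)) and distance of pan_large from where it was at the start of the episode below 0.03 m and angle between pan_large's own z axis and vertical below 0.05 rad and height (world z) of pan_large below 0.004 m and linear speed of each of pan_medium, pan_small, pan_large below 0.02 m/s); the robot touches nothing.
It fails at once if a bystander is shifted more than 30 mm or tipped (distance of any of dropper_a, dropper_b, paper_cup, thinner, jar, brush, sanding_block from where it was at the start of the episode above 0.03 m or angle between any of dropper_a, dropper_b, paper_cup, thinner, jar, sanding_block's own z axis and vertical above 0.5 rad).
It fails at once if a pan is dropped (falling freely faster than 0.5 m/s) ((contact force between each of the fingers, the arm and pan_medium below 0.05 N and linear speed of pan_medium above 0.5 m/s) or (contact force between each of the fingers, the arm and pan_small below 0.05 N and linear speed of pan_small above 0.5 m/s)).
It also fails if it takes over 72 s, if anything falls off the work surface, if the arm or the gripper's body presses on something with over 40 N, if the wrist force passes 120 N, or if a joint passes its speed limit or range.

## Working session

There is one attempt and no reset: what is moved stays moved. The work goes in short steps, Python scripts to look and compute and a tool call to move; the robot and the scene stay as the last step left them, time stands still between calls to the robot, and variables do not carry over. Pictures are saved under pics/ and viewed, at most 10 in all, crops included, and the job is handed in when it is done.

Besides the shell and the picture viewer there is one more tool, called by a JSON object that holds its "fn" and its "kwargs", one argument or row to a line. jog_arm: Moves the arm, as the interface text tells. Its arguments: {"type":"object","properties":{"steps":{"type":"array","items":{"type":"array","items":{"type":"array","items":{"type":"number"}}}},"newtons":{"type":"number"}},"required":["steps"]}

```bash
mkdir -p pics; cat > h.py <<'E'
import numpy as np, cv2
from station import arm, vision
from scipy.spatial.transform import Rotation as R
def grab(n,f=None):
    d=vision.grab_frame(n)
    if f: cv2.imwrite('pics/'+f,d['color'][:,:,::-1])
    return d
def K(d):
    h=d['color'].shape[0]; f=h/2/np.tan(np.radians(d['vfov'])/2); return f,d['cx'],d['cy']
def ray(d,u,v,z):
    f,cx,cy=K(d); E=np.array(d['extrinsics']); r=E[:3,:3].T@np.array([(u-cx)/f,(v-cy)/f,1]); c=-E[:3,:3].T@E[:3,3]
    return c+r*(z-c[2])/r[2]
def proj(d,p):
    f,cx,cy=K(d); E=np.array(d['extrinsics']); q=E[:3,:3]@np.array(p)+E[:3,3]; return np.array([cx+f*q[0]/q[2],cy+f*q[1]/q[2]])
E
python3 - <<'E'
from h import *
import pickle
D={}
for n in('top','scene'):
    D[n]=d=grab(n); print(n,d['vfov'],d['cx'],d['cy']); print(np.round(d['extrinsics'],3))
    cv2.imwrite(f'pics/{n}0.png',cv2.resize(d['color'][:,:,::-1],(800,600),interpolation=cv2.INTER_CUBIC))
pickle.dump(D,open('D.pkl','wb'))
print(arm.get_state())
E
```

```text
top 44.002929408960576 253.1377864920392 188.75273473853966
[[-2.200e-02 -1.000e+00 -6.000e-03  1.490e-01]
 [-9.800e-01  2.300e-02 -1.970e-01  4.940e-01]
 [ 1.970e-01  1.000e-03 -9.800e-01  1.786e+00]
 [ 0.000e+00  0.000e+00  0.000e+00  1.000e+00]]
scene 50.56457311124818 256.2856970877065 188.28780664849518
[[-0.519  0.854 -0.015  0.147]
 [ 0.482  0.278 -0.831 -0.231]
 [-0.705 -0.439 -0.556  1.815]
 [ 0.     0.     0.     1.   ]]
{'t': 0.1, 'q': array([ 1.40808638e+00,  3.59347775e-01,  1.11398799e-02, -3.04471667e-04,
       -1.22409006e+00, -2.88077869e-01]), 'qd': array([ 0.00076154, -0.00033778,  0.00216087,  0.00067434,  0.0012835 ,
       -0.00059283]), 'joint_efforts': array([-1.98305199e-03, -5.84161627e+01,  2.93750256e+01,  7.01553494e+00,
        1.01956030e-02, -4.92726917e-05]), 'eef_pos': array([0.29392891, 0.60715564, 0.22569146]), 'ee_rot': array([ 3.14007158e+00, -1.52224636e-04, -4.50891376e-01]), 'force': array([ 0.23342669, -0.45608443,  0.48740311]), 'moment': array([-7.23781241e-02,  6.39460141e-05, -4.47557476e-02]), 'gripper_force': 0.0, 'width': 0.08738681646069064}
```

View pics/top0.png

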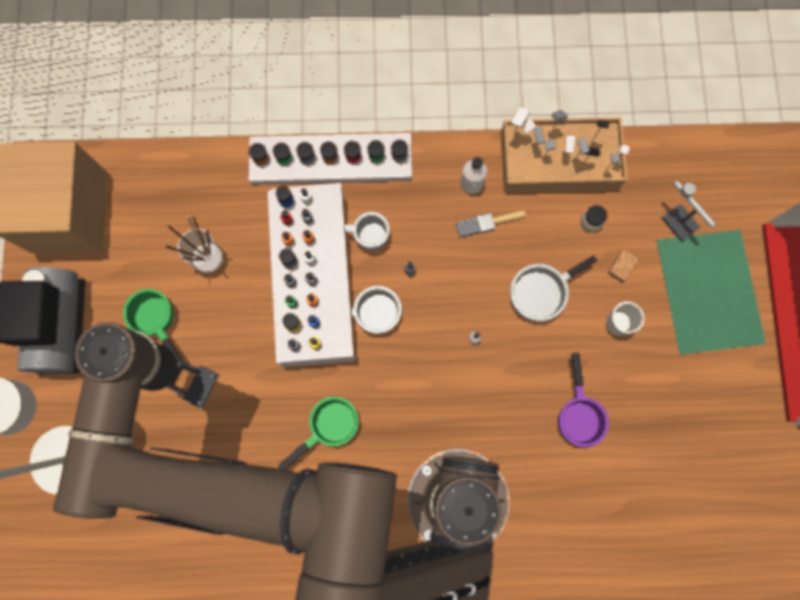

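View pics/scene0.png

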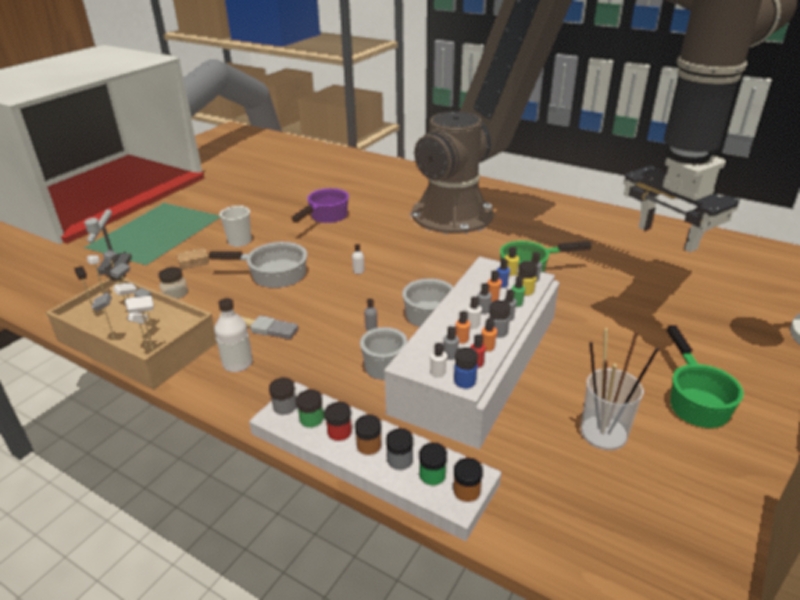

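The top view (800 px wide) shows the small pan at (371,232), the medium pan at (377,310) and the large pan at (539,293), with the large handle pointing to (595,260). Dropper_a is at (410,269), and dropper_b at (475,337). The shelf board runs from x 268 to 352, with its front edge on the right.

```bash
python3 - <<'E'
from h import *
import pickle
d=pickle.load(open('D.pkl','rb'))['top']
s=1.5625
P=lambda u,v,z:np.round(ray(d,(u+.5)/s-.5,(v+.5)/s-.5,z),3)
for n,u,v,z in[('small',371,232,.066),('med',377,310,.058),('large',539,293,.05),('ltip',595,260,.052),('dra',410,268,.07),('drb',475,336,.07),('shelf far',342,184,.105),('shelf near',354,360,.105),('thinner',476,165,.15),('cup',627,317,.085)]: print(n,P(u,v,z))
c=d['color'][100:245,150:410,::-1]
cv2.imwrite('pics/crop1.png',cv2.resize(c,None,fx=3,fy=3,interpolation=cv2.INTER_CUBIC))
E
```

```text
small [0.656 0.196 0.066]
med [0.46  0.185 0.058]
large [ 0.494 -0.216  0.05 ]
ltip [ 0.574 -0.36   0.052]
dra [0.56  0.101 0.07 ]
drb [ 0.388 -0.051  0.07 ]
shelf far [0.769 0.265 0.105]
shelf near [0.333 0.24  0.105]
thinner [ 0.793 -0.063  0.15 ]
cup [ 0.423 -0.417  0.085]
```

View pics/crop1.png

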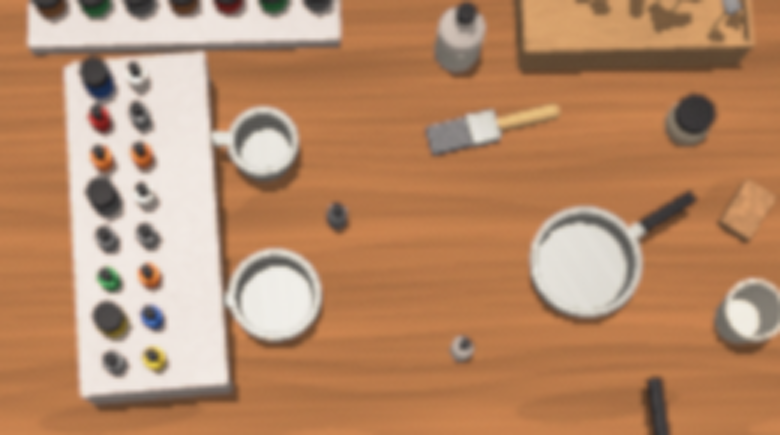

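```bash
cat >> h.py <<'E'
def fitrim(d,L,Rr,T,z,r):
    # image left, right, top extents of the rim's outer circle -> centre
    from scipy.optimize import least_squares
    a=np.linspace(0,2*np.pi,180); 
    def ext(c):
        p=np.array([proj(d,[c[0]+r*np.cos(t),c[1]+r*np.sin(t),z]) for t in a]); return p[:,0].min(),p[:,0].max(),p[:,1].min()
    o=least_squares(lambda c:np.array(ext(c))-[L,Rr,T],ray(d,(L+Rr)/2,T+(Rr-L)/2,z)[:2]); return o.x,o.fun
def rows(x,y,z,yaw):
    # numbers of the shift/turn from the measured pose to the world goal, tool down
    s=arm.get_state(); M=R.from_euler('xyz',s['ee_rot']); G=R.from_euler('xyz',[np.pi,0,yaw])
    return np.round(np.r_[M.inv().apply(np.array([x,y,z])-s['eef_pos'])/.25,(M.inv()*G).as_rotvec()/np.radians(45)],3)
E
python3 - <<'E'
from h import *
import pickle
d=pickle.load(open('D.pkl','rb'))['top']
C=lambda u,v:((u+.5)/3-.5+150,(v+.5)/3-.5+100)
for n,l,r,t,z,rad in[('small',230,299,107,.066,.046),('med',229,321,249,.058,.059),('large',530,641,207,.05,.072)]:
    a=C(l,t);b=C(r,t); c,f=fitrim(d,a[0],b[0],a[1],z,rad); print(n,c.round(4),f.round(2))
print('ltip',ray(d,*C(691,198),.061),'lneck',ray(d,*C(637,231),.05),'shelf',ray(d,*C(206,53),.105),ray(d,*C(230,384),.105))
print(ray(d,*C(338,210),.075),ray(d,*C(461,342),.075))
E
```

```text
small [0.6626 0.1938] [-0.3  0.3 -0. ]
med [0.4614 0.184 ] [-0.06  0.06 -0.  ]
large [ 0.4964 -0.2161] [-0.18  0.18 -0.  ]
ltip [ 0.57437941 -0.35496228  0.061     ] lneck [ 0.53487911 -0.28503884  0.05      ] shelf [0.77043943 0.26599966 0.105     ] [0.34205873 0.23989296 0.105     ]
[0.56588636 0.10095967 0.075     ] [ 0.39185428 -0.04895333  0.075     ]
```

```bash
python3 - <<'E'
from h import *
print(rows(.46,.129,.227,0))
E
```

```text
[ 1.431  1.432 -0.003  0.002  0.    -0.574]
```

{"fn": "jog_arm", "kwargs": {
  "steps": [
    [[0,0.72,0.72,0,0,0,-0.574],[0,0.72,0.72,0,0,0,-0.574],[0,0.72,0.72,0,0,0,-0.574],[0,0.72,0.72,0,0,0,-0.574],[0,0.72,0.72,0,0,0,-0.574],[0,0.72,0.72,0,0,0,-0.574],[0,0.72,0.72,0,0,0,-0.574]]
  ],
  "newtons": 30
}}

```text
t: 0.8
eef_pos: [0.3781, 0.3659, 0.2269]
ee_rot: [-3.141, -0.0, -0.002]
force: [-0.5, 0.8, 0.4]
width: 0.0879
gripper_force: 0.0
```

```bash
python3 - <<'E'
from h import *
print(rows(.4615,.129,.10,0),arm.get_state()['eef_pos'])
E
```

```text
[ 0.335  0.947  0.507 -0.001 -0.    -0.003] [0.37812078 0.36585881 0.22688185]
```

{"fn": "jog_arm", "kwargs": {
  "steps": [
    [[0,0.335,0.947,0,0,0,0],[0,0.335,0.947,0,0,0,0],[0,0.335,0.947,0,0,0,0],[0,0.335,0.947,0,0,0,0],[0,0.335,0.947,0,0,0,0],[0,0.335,0.947,0,0,0,0],[0,0.335,0.947,0.2,0,0,0],[0,0.335,0.947,0.4,0,0,0]]
  ]
}}

```text
t: 1.6
eef_pos: [0.4629, 0.1319, 0.1265]
ee_rot: [-3.139, -0.004, -0.0]
force: [1.2, 0.8, -1.4]
width: 0.0873
gripper_force: 0.0
```

```bash
python3 - <<'E'
from h import *
print(rows(.4615,.129,.032,0))
E
```

```text
[-0.007  0.013  0.378 -0.004 -0.005 -0.   ]
```

{"fn": "jog_arm", "kwargs": {
  "steps": [
    [[0,0,0,0.15,0,0,0],[0,0,0,0.28,0,0,0],[0,0,0,0.38,0,0,0],[60,0,0,0.38,0,0,0],[255,0,0,0.38,0,0,0],[255,0,0,0.38,0,0,0],[255,0,0,0.38,0,0,0],[255,0,0,0.38,0,0,0]]
  ]
}}

```text
t: 2.4
eef_pos: [0.4621, 0.1309, 0.0327]
ee_rot: [-3.14, -0.002, 0.0]
force: [-0.8, 0.3, -0.9]
width: 0.0528
gripper_force: 0.0
```

{"fn": "jog_arm", "kwargs": {
  "steps": [
    [[255,0,0,0,0,0,0],[255,0,0,0,0,0,0],[255,0,0,0,0,0,0],[255,0,0,0,0,0,0],[255,0,0,0,0,0,0],[255,0,0,0,0,0,0],[255,0,0,0,0,0,0],[255,0,0,0,0,0,0]]
  ]
}}

```text
t: 3.2
eef_pos: [0.4613, 0.1303, 0.0316]
ee_rot: [3.142, 0.0, 0.0]
force: [-2.3, 0.3, 2.1]
width: 0.0075
gripper_force: 29.0
```

{"fn": "jog_arm", "kwargs": {
  "steps": [
    [[255,0,0.06,-0.004,0,0,0],[255,0,0.14,-0.004,0,0,0],[255,0,0.23,-0.004,0,0,0],[255,0,0.32,-0.004,0,0,0],[255,0,0.41,-0.004,0,0,0],[255,0,0.5,-0.004,0,0,0],[255,0,0.56,-0.004,0,0,0],[255,0,0.56,-0.004,0,0,0]]
  ]
}}

```text
t: 4.0
eef_pos: [0.4609, -0.0117, 0.0326]
ee_rot: [3.141, 0.001, -0.002]
force: [-0.6, -2.0, 0.9]
width: 0.0075
gripper_force: 28.9
```

{"fn": "jog_arm", "kwargs": {
  "steps": [
    [[255,0,0,0.004,0,0,0],[0,0,0,0.004,0,0,0],[0,0,0,0.004,0,0,0],[0,0,0,0.004,0,0,0],[0,0,0,0.004,0,0,0],[0,0,0,0.004,0,0,0],[0,0,0,-0.15,0,0,0],[0,0,0,-0.35,0,0,0]]
  ]
}}

```text
t: 4.8
eef_pos: [0.4596, -0.0101, 0.1192]
ee_rot: [3.14, 0.006, 0.0]
force: [2.6, 0.5, -0.3]
width: 0.0578
gripper_force: 0.0
```

```bash
python3 - <<'E'
from h import *
print(rows(.6626,.1938-.0425,.13,0),arm.get_state()['width'])
d=grab('top'); cv2.imwrite('pics/top1.png',cv2.resize(d['color'][90:240,150:350,::-1],None,fx=4,fy=4,interpolation=cv2.INTER_CUBIC))
E
```

```text
[ 0.812 -0.646 -0.049  0.003  0.007  0.   ] 0.057778939793230386
```

View pics/top1.png

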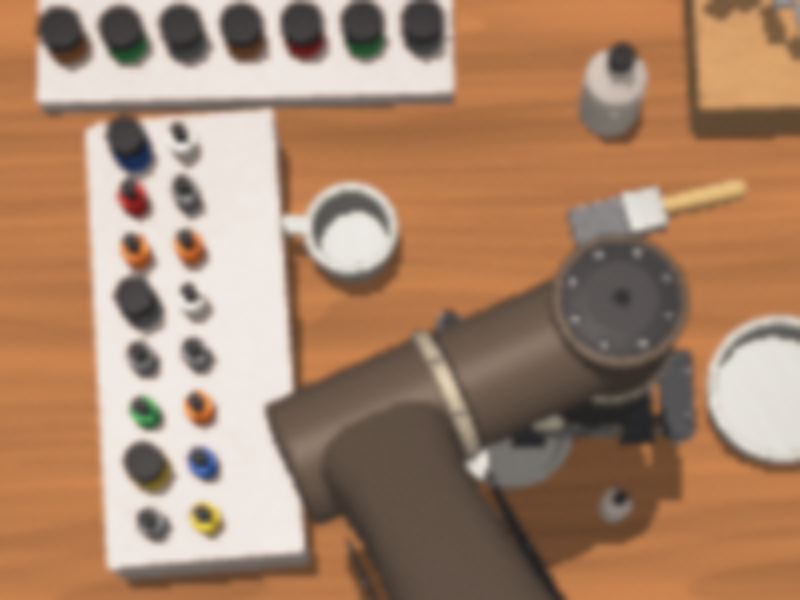

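{"fn": "jog_arm", "kwargs": {
  "steps": [
    [[0,0.81,-0.645,-0.04,0,0,0],[0,0.81,-0.645,-0.04,0,0,0],[0,0.81,-0.645,-0.04,0,0,0],[0,0.81,-0.645,-0.04,0,0,0],[0,0.81,-0.645,-0.04,0,0,0],[0,0.81,-0.645,-0.04,0,0,0],[0,0.81,-0.645,-0.04,0,0,0],[0,0.81,-0.645,-0.04,0,0,0]]
  ]
}}

```text
t: 5.65
eef_pos: [0.663, 0.1512, 0.1294]
ee_rot: [3.141, 0.001, -0.0]
force: [-0.2, 0.8, -0.4]
width: 0.0875
gripper_force: 0.0
```

```bash
python3 - <<'E'
from h import *
print(rows(.6626,.1938-.0425,.041,0),arm.get_state()['width'])
E
```

```text
[-0.001 -0.001  0.353  0.001  0.002 -0.   ] 0.08748702128494383
```

{"fn": "jog_arm", "kwargs": {
  "steps": [
    [[0,0,0,0.13,0,0,0],[0,0,0,0.25,0,0,0],[0,0,0,0.352,0,0,0],[0,0,0,0.352,0,0,0],[255,0,0,0.352,0,0,0],[255,0,0,0.352,0,0,0],[255,0,0,0.352,0,0,0],[255,0,0,0.352,0,0,0]]
  ]
}}

```text
t: 6.45
eef_pos: [0.6645, 0.1519, 0.0435]
ee_rot: [-3.141, -0.002, 0.0]
force: [-0.9, -0.3, -0.2]
width: 0.0615
gripper_force: 0.0
```

{"fn": "jog_arm", "kwargs": {
  "steps": [
    [[255,0,0,0,0,0,0],[255,0,0,0,0,0,0],[255,0,0,0,0,0,0],[255,0,0,0,0,0,0],[255,0,0,0,0,0,0],[255,0,0,0,0,0,0],[255,0,0,0,0,0,0],[255,0,0,0,0,0,0]]
  ]
}}

```text
t: 7.25
eef_pos: [0.6642, 0.1519, 0.0422]
ee_rot: [-3.141, -0.001, 0.0]
force: [0.3, 1.2, 0.5]
width: 0.0071
gripper_force: 29.5
```

{"fn": "jog_arm", "kwargs": {
  "steps": [
    [[255,0,0.06,-0.004,0,0,0],[255,0,0.14,-0.004,0,0,0],[255,0,0.23,-0.004,0,0,0],[255,0,0.32,-0.004,0,0,0],[255,0,0.41,-0.004,0,0,0],[255,0,0.5,-0.004,0,0,0],[255,0,0.58,-0.004,0,0,0],[255,0,0.58,-0.004,0,0,0]]
  ]
}}

```text
t: 8.05
eef_pos: [0.6636, 0.0027, 0.0433]
ee_rot: [3.141, 0.0, -0.003]
force: [0.1, -2.8, 3.2]
width: 0.0066
gripper_force: 29.5
```

{"fn": "jog_arm", "kwargs": {
  "steps": [
    [[255,0,0,0.004,0,0,0],[0,0,0,0.004,0,0,0],[0,0,0,0.004,0,0,0],[0,0,0,0.004,0,0,0],[0,0,0,0.004,0,0,0],[0,0,0,0.004,0,0,0],[0,0,0,-0.15,0,0,0],[0,0,0,-0.35,0,0,0]]
  ]
}}

```text
t: 8.85
eef_pos: [0.662, 0.0065, 0.1286]
ee_rot: [3.14, 0.006, 0.0]
force: [1.5, -0.1, 0.2]
width: 0.0574
gripper_force: 0.0
```

{"fn": "jog_arm", "kwargs": {
  "steps": [
    [[0,0,0.8,-0.3,0,0,0.8],[0,0,0.8,-0.3,0,0,0.8],[0,0,0.8,-0.3,0,0,0.8],[0,0,0.8,-0.3,0,0,0.8],[0,0,0.8,-0.3,0,0,0.8],[0,0,0.8,-0.3,0,0,0.8]]
  ]
}}

```text
t: 9.45
eef_pos: [0.664, -0.1955, 0.2064]
ee_rot: [-3.141, -0.001, -0.631]
force: [-0.1, 1.1, 0.0]
width: 0.0878
gripper_force: 0.0
```

```bash
python3 - <<'E'
from h import *
import pickle
d=grab('top'); pickle.dump(d,open('T2.pkl','wb'))
cv2.imwrite('pics/top2.png',cv2.resize(d['color'][95:245,150:350,::-1],None,fx=4,fy=4,interpolation=cv2.INTER_CUBIC))
E
```

```text
(no output)
```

View pics/top2.png

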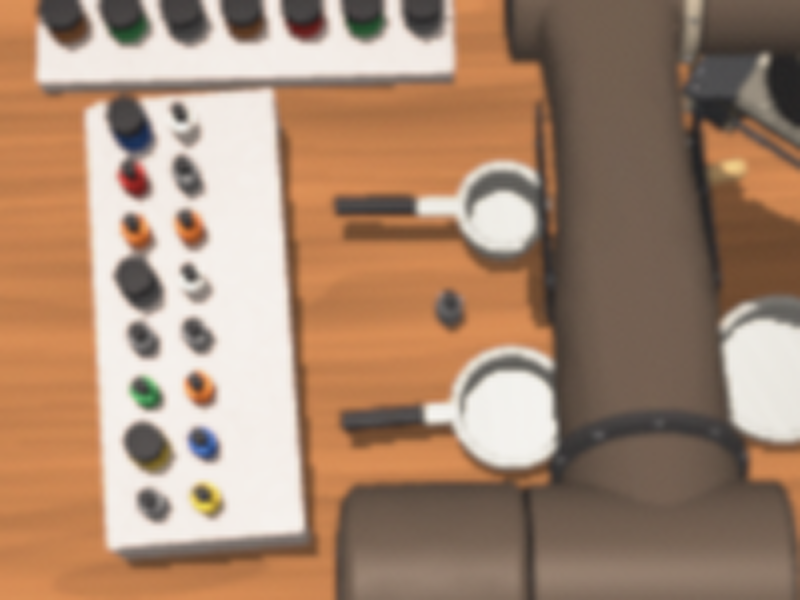

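Both pans are out with their handles clear of the shelf. In this crop the medium grip runs from (425,413) to (343,420), with its pan at about (512,408). The small grip runs from (415,206) to (335,205), with its pan at about (501,206).

```bash
python3 - <<'E'
from h import *
import pickle
d=pickle.load(open('T2.pkl','rb'))
C=lambda u,v:((u+.5)/4-.5+150,(v+.5)/4-.5+95)
for n,i,o,c,zg,zr in[('med',(425,412),(342,419),(512,408),.069,.058),('small',(416,206),(335,205.5),(501,206),.077,.066)]:
    I=ray(d,*C(*i),zg)[:2];O=ray(d,*C(*o),zg)[:2];c=ray(d,*C(*c),zr)[:2]
    u=(O-I)/np.linalg.norm(O-I); print(n,'len',np.linalg.norm(O-I),np.linalg.norm(O-c),'ang',np.degrees(np.arctan2(u[1],u[0])),np.degrees(np.arctan2(*(O-c)[::-1])),'grip',O-.06*u,I+.02*u,'axis',O-.165*u,c)
s=arm.get_state();print(s['q'])
E
```

```text
med len 0.07924793056911808 0.16277630706941823 ang 93.55758396550733 93.11944173808983 grip [0.45731634 0.14749401] [0.45726967 0.14824463] axis [0.46383176 0.04269635] [0.46245114 0.04484327]
small len 0.0784803017921858 0.16125980857247613 ang 88.2532752600914 89.59917763798168 grip [0.66052133 0.15074266] [0.66056766 0.15226165] axis [0.65732079 0.04579145] [0.66122211 0.04945892]
[-3.46571843e-03  3.97791031e-01  2.25919968e-02 -3.92671347e-04
 -1.19543182e+00  9.45645944e-01]
```

```bash
python3 - <<'E'
from h import *
print(rows(.4573,.148,.206,-1.511),rows(.5600,-.024,.206,-1.511))
E
```

```text
[-1.472 -0.621 -0.002 -0.     0.     1.123] [-0.736 -0.306 -0.002 -0.     0.     1.123]
```

{"fn": "jog_arm", "kwargs": {
  "steps": [
    [[60,-0.736,-0.31,0,0,0,0.9],[60,-0.736,-0.31,0,0,0,0.9],[60,-0.736,-0.31,0,0,0,0.9],[60,-0.736,-0.31,0,0,0,0.9],[60,-0.736,-0.31,0,0,0,0.9],[60,-0.736,-0.31,0,0,0,0.9]]
  ]
}}

```text
t: 10.1
eef_pos: [0.5595, -0.0197, 0.2055]
ee_rot: [-3.142, 0.0, -1.331]
force: [0.8, -0.5, 1.2]
width: 0.0673
gripper_force: 0.0
```

```bash
python3 - <<'E'
from h import *
print(rows(.4573,.148,.12,-1.511))
E
```

```text
[-0.749  0.238  0.342  0.     0.001  0.229]
```

{"fn": "jog_arm", "kwargs": {
  "steps": [
    [[60,-0.749,0.238,0.34,0,0,0.229],[60,-0.749,0.238,0.34,0,0,0.229],[60,-0.749,0.238,0.34,0,0,0.229],[60,-0.749,0.238,0.34,0,0,0.229],[60,-0.749,0.238,0.34,0,0,0.229],[60,-0.749,0.238,0.34,0,0,0.229],[60,-0.749,0.238,0.34,0,0,0.229]]
  ]
}}

```text
t: 10.8
eef_pos: [0.4592, 0.146, 0.1203]
ee_rot: [3.141, -0.001, -1.51]
force: [0.3, -0.4, 0.2]
width: 0.067
gripper_force: 0.0
```

```bash
python3 - <<'E'
from h import *
print(rows(.4573,.148,.041,-1.511))
E
```

```text
[-0.009  0.007  0.317  0.001 -0.001  0.001]
```

{"fn": "jog_arm", "kwargs": {
  "steps": [
    [[60,0,0,0.1,0,0,0],[60,0,0,0.2,0,0,0],[60,0,0,0.317,0,0,0],[60,0,0,0.317,0,0,0],[255,0,0,0.317,0,0,0],[255,0,0,0.317,0,0,0],[255,0,0,0.317,0,0,0],[255,0,0,0.317,0,0,0]]
  ],
  "newtons": 55
}}

```text
t: 11.6
eef_pos: [0.4597, 0.146, 0.0424]
ee_rot: [-3.14, 0.001, -1.515]
force: [-0.5, -0.0, 0.2]
width: 0.0405
gripper_force: 0.0
```

{"fn": "jog_arm", "kwargs": {
  "steps": [
    [[255,0,0,0,0,0,0],[255,0,0,0,0,0,0],[255,0,0,0,0,0,0],[255,0,0,0,0,0,0],[255,0,0,-0.03,0,0,0],[255,0,0,-0.08,0,0,0],[255,0,0,-0.15,0,0,0],[255,0,0,-0.15,0,0,0]]
  ]
}}

```text
t: 12.4
eef_pos: [0.4602, 0.1465, 0.0809]
ee_rot: [-3.139, 0.002, -1.515]
force: [0.3, -0.4, -1.7]
width: 0.0175
gripper_force: 55.0
```

```bash
python3 - <<'E'
from h import *
print(arm.get_state()['eef_pos'])
d=grab('scene')
cv2.imwrite('pics/s1.png',cv2.resize(d['color'][120:270,150:350,::-1],None,fx=4,fy=4,interpolation=cv2.INTER_CUBIC))
E
```

```text
[0.46021182 0.14645976 0.08090876]
```

View pics/s1.png

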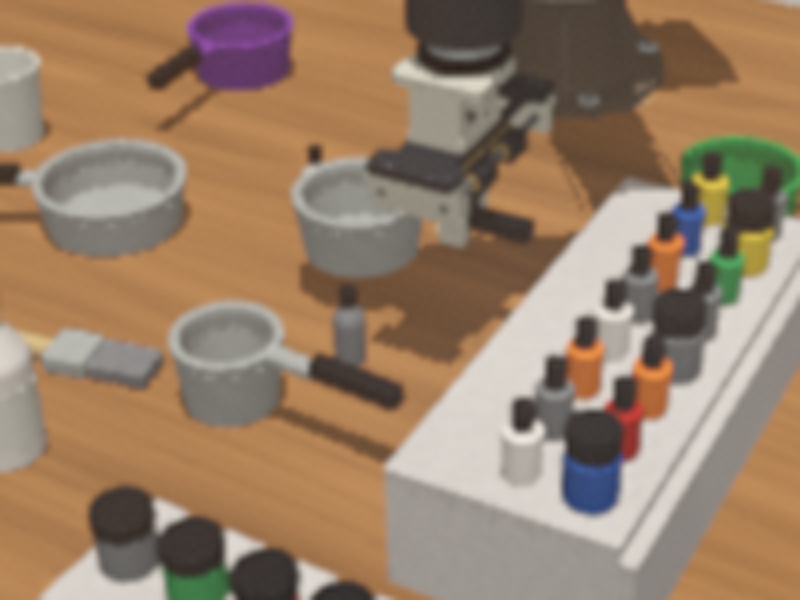

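```bash
python3 - <<'E'
from h import *
print(rows(.52,.03,.155,-1.515-.65))
E
```

```text
[ 0.477 -0.216 -0.301 -0.002  0.003  0.828]
```

{"fn": "jog_arm", "kwargs": {
  "steps": [
    [[255,0,0,-0.12,0,0,0],[255,0,0,-0.26,0,0,0],[255,0.1,-0.04,-0.3,0,0,0.15],[255,0.2,-0.08,-0.3,0,0,0.3],[255,0.3,-0.13,-0.3,0,0,0.48],[255,0.39,-0.17,-0.3,0,0,0.65],[255,0.477,-0.216,-0.3,0,0,0.828],[255,0.477,-0.216,-0.3,0,0,0.828]]
  ]
}}

```text
t: 13.25
eef_pos: [0.52, 0.0276, 0.1526]
ee_rot: [3.141, -0.002, -2.172]
force: [-1.2, 0.4, -2.1]
width: 0.0175
gripper_force: 55.0
```

```bash
python3 - <<'E'
from h import *
print(rows(.58,-.12,.155,-2.8))
E
```

```text
[ 0.351 -0.532 -0.009  0.001 -0.002  0.8  ]
```

{"fn": "jog_arm", "kwargs": {
  "steps": [
    [[255,0.06,-0.08,0,0,0,0.14],[255,0.12,-0.17,0,0,0,0.28],[255,0.18,-0.27,0,0,0,0.42],[255,0.24,-0.36,0,0,0,0.56],[255,0.3,-0.45,0,0,0,0.7],[255,0.351,-0.532,0,0,0,0.8],[255,0.351,-0.532,0,0,0,0.8]]
  ]
}}

```text
t: 13.95
eef_pos: [0.5809, -0.1192, 0.1525]
ee_rot: [3.141, -0.002, -2.797]
force: [-0.9, 1.5, -2.1]
width: 0.0173
gripper_force: 55.0
```

```bash
python3 - <<'E'
from h import *
print(rows(.5956,-.244,.14,-3.416))
E
```

```text
[ 0.113 -0.49   0.05  -0.    -0.002  0.789]
```

{"fn": "jog_arm", "kwargs": {
  "steps": [
    [[255,0.02,-0.08,0,0,0,0.14],[255,0.04,-0.17,0,0,0,0.28],[255,0.06,-0.26,0,0,0,0.42],[255,0.08,-0.35,0,0,0,0.56],[255,0.1,-0.43,0,0,0,0.7],[255,0.113,-0.49,0,0,0,0.789],[255,0.113,-0.49,0.05,0,0,0.789],[255,0.113,-0.49,0.05,0,0,0.789]]
  ]
}}

```text
t: 14.75
eef_pos: [0.5942, -0.2413, 0.1385]
ee_rot: [3.141, -0.004, 2.872]
force: [0.2, -0.0, -1.6]
width: 0.0179
gripper_force: 55.0
```

```bash
python3 - <<'E'
from h import *
import pickle
print(rows(.5956,-.244,.08,-3.416))
d=grab('top'); pickle.dump(d,open('T3.pkl','wb')); e=grab('scene'); pickle.dump(e,open('S3.pkl','wb'))
a=cv2.resize(d['color'][130:230,300:430,::-1],(520,400),interpolation=cv2.INTER_CUBIC)
b=cv2.resize(e['color'][120:220,120:190,::-1],(280,400),interpolation=cv2.INTER_CUBIC)
cv2.imwrite('pics/c3.png',np.hstack([a,b]))
E
```

```text
[-0.009 -0.009  0.234  0.    -0.005  0.006]
```

View pics/c3.png

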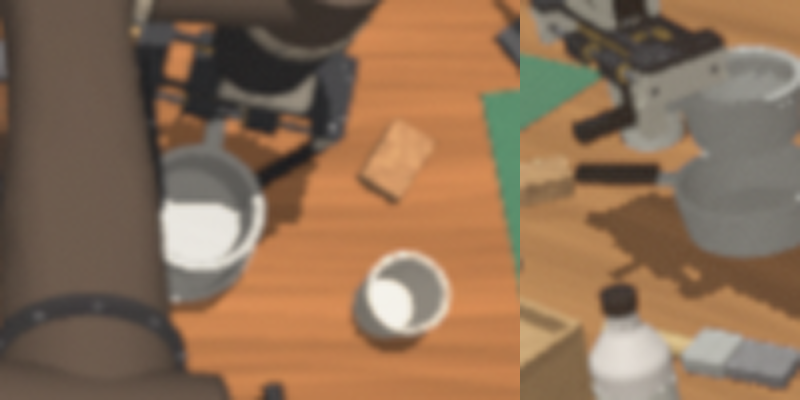

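```bash
python3 - <<'E'
from h import *
import pickle
d=pickle.load(open('S3.pkl','rb')); t=pickle.load(open('T3.pkl','rb'))
s=arm.get_state(); y=s['ee_rot'][2]; ax=s['eef_pos'][:2]-.103*np.array([-np.cos(y),-np.sin(y)]); print(ax)
k=8
def ov(d,r0,r1,c0,c1,k):
    im=cv2.resize(d['color'][r0:r1,c0:c1,::-1],None,fx=k,fy=k,interpolation=cv2.INTER_CUBIC)
    for c,r,z,col in[(ax,.059,s['eef_pos'][2]-.041+.058,(0,0,255)),((.4964,-.2161),.072,.05,(255,0,0))]:
        p=np.array([proj(d,[c[0]+r*np.cos(a),c[1]+r*np.sin(a),z]) for a in np.linspace(0,6.3,90)])
        cv2.polylines(im,[np.int32((p-[c0,r0]+.5)*k)],False,col,1)
    return im
a=ov(d,120,190,145,215,6); b=ov(t,145,215,310,375,6)
cv2.imwrite('pics/c4.png',np.hstack([a,b]))
E
```

```text
[ 0.49592181 -0.21393679]
```

View pics/c4.png

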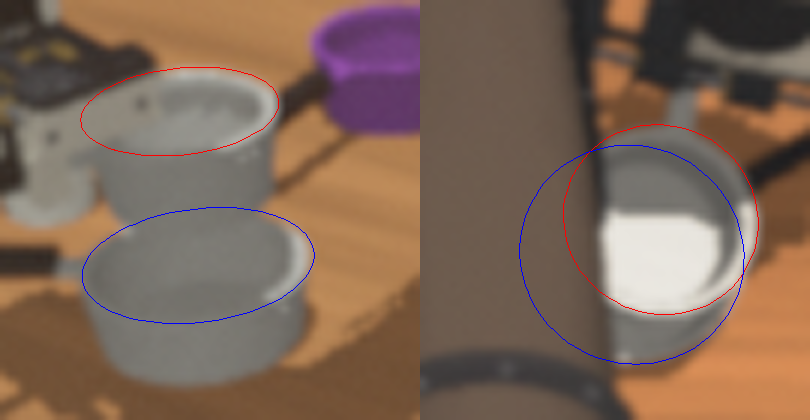

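{"fn": "jog_arm", "kwargs": {
  "steps": [
    [[255,-0.006,-0.008,0.06,0,0,0],[255,-0.006,-0.008,0.12,0,0,0],[255,-0.006,-0.008,0.18,0,0,0],[255,-0.006,-0.008,0.24,0,0,0],[255,-0.006,-0.008,0.29,0,0,0],[255,-0.006,-0.008,0.32,0,0,0],[255,-0.006,-0.008,0.335,0,0,0],[255,-0.006,-0.008,0.335,0,0,0]]
  ]
}}

```text
t: 15.65
eef_pos: [0.5967, -0.2446, 0.0571]
ee_rot: [-3.141, -0.001, 2.87]
force: [0.5, 1.0, -1.3]
width: 0.0175
gripper_force: 55.0
```

```bash
python3 - <<'E'
from h import *
print(rows(.5956,-.244,.045,-3.416)); s=arm.get_state(); print(s['force'],s['eef_pos'],s['ee_rot'])
E
```

```text
[ 0.005  0.001  0.049 -0.    -0.001  0.004]
[ 0.49411063  1.04950679 -1.28717054] [ 0.59667789 -0.24462092  0.05712917] [-3.14147602e+00 -6.02463068e-04  2.87013099e+00]
```

{"fn": "jog_arm", "kwargs": {
  "steps": [
    [[255,0.003,0,0.015,0,0,0],[255,0.003,0,0.025,0,0,0],[255,0.003,0,0.035,0,0,0],[255,0.003,0,0.042,0,0,0],[255,0.003,0,0.048,0,0,0],[255,0.003,0,0.05,0,0,0],[255,0.003,0,0.05,0,0,0]]
  ]
}}

```text
t: 16.35
eef_pos: [0.5963, -0.2446, 0.0455]
ee_rot: [-3.141, 0.0, 2.87]
force: [-1.4, -0.1, 3.0]
width: 0.0177
gripper_force: 55.0
```

{"fn": "jog_arm", "kwargs": {
  "steps": [
    [[180,0,0,0,0,0,0],[150,0,0,0,0,0,0],[130,0,0,0,0,0,0],[130,0,0,0,0,0,0],[130,0,0,0,0,0,0],[130,0,0,-0.1,0,0,0],[130,0,0,-0.25,0,0,0],[130,0,0,-0.4,0,0,0]]
  ]
}}

```text
t: 17.15
eef_pos: [0.5955, -0.2445, 0.1457]
ee_rot: [-3.141, -0.002, 2.87]
force: [1.2, -0.4, 0.2]
width: 0.043
gripper_force: 0.0
```

```bash
python3 - <<'E'
from h import *
print(rows(.6605,.151,.17,np.radians(89-180)),rows(.625,-.05,.19,-2.3))
E
```

```text
[ 1.740e-01  1.594e+00 -9.800e-02  2.000e-03 -2.000e-03 -2.324e+00] [ 9.600e-02  7.810e-01 -1.770e-01  1.000e-03 -2.000e-03 -1.418e+00]
```

{"fn": "jog_arm", "kwargs": {
  "steps": [
    [[60,0.1,0.78,-0.17,0,0,-0.95],[60,0.1,0.78,-0.17,0,0,-0.95],[60,0.1,0.78,-0.17,0,0,-0.95],[60,0.1,0.78,-0.17,0,0,-0.95],[60,0.1,0.78,-0.17,0,0,-0.95],[60,0.1,0.78,-0.17,0,0,-0.95],[60,0.1,0.78,-0.17,0,0,-0.95]]
  ]
}}

```text
t: 17.85
eef_pos: [0.624, -0.0502, 0.1873]
ee_rot: [3.141, -0.001, -2.672]
force: [1.1, -0.9, -0.0]
width: 0.0669
gripper_force: 0.0
```

```bash
python3 - <<'E'
from h import *
import pickle
print(rows(.6605,.151,.19,np.radians(89-180)),rows(.65,.10,.19,-2.2))
d=grab('top'); e=grab('scene'); pickle.dump((d,e),open('T5.pkl','wb'))
def ov(d,r0,r1,c0,c1,k):
    im=cv2.resize(d['color'][r0:r1,c0:c1,::-1],None,fx=k,fy=k,interpolation=cv2.INTER_CUBIC)
    c=(.4964,-.2161)
    for r,z,col in[(.059,.062,(0,0,255)),(.072,.05,(255,0,0))]:
        p=np.array([proj(d,[c[0]+r*np.cos(a),c[1]+r*np.sin(a),z]) for a in np.linspace(0,6.3,90)])
        cv2.polylines(im,[np.int32((p-[c0,r0]+.5)*k)],False,col,1)
    return im
cv2.imwrite('pics/c5.png',np.hstack([ov(d,140,220,310,390,5),ov(e,120,200,140,220,5)]))
E
```

```text
[-4.950e-01  6.510e-01 -1.100e-02  1.000e-03 -1.000e-03 -1.379e+00] [-0.365  0.488 -0.011  0.    -0.001 -0.6  ]
```

View pics/c5.png

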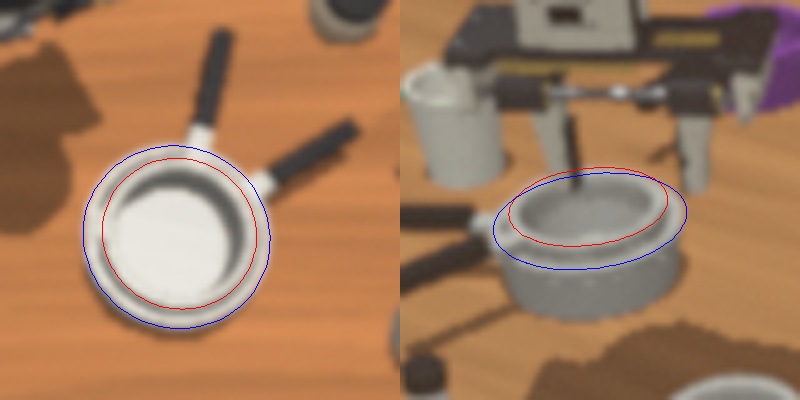

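The medium pan sits concentric in the large one at the right height. Its handle tip is at (224,32) and the large handle tip at (355,128), so the two are about 45° apart.

{"fn": "jog_arm", "kwargs": {
  "steps": [
    [[60,-0.495,0.651,0,0,0,-0.95],[60,-0.495,0.651,0,0,0,-0.95],[60,-0.495,0.651,0,0,0,-0.95],[60,-0.495,0.651,0,0,0,-0.95],[60,-0.495,0.651,0,0,0,-0.95],[60,-0.495,0.651,0,0,0,-0.95],[60,-0.495,0.651,0,0,0,-0.95]]
  ]
}}

```text
t: 18.65
eef_pos: [0.6599, 0.15, 0.1871]
ee_rot: [3.141, -0.001, -1.928]
force: [0.0, 0.0, -0.2]
width: 0.0672
gripper_force: 0.0
```

```bash
python3 - <<'E'
from h import *
import pickle
print(rows(.6605,.151,.13,np.radians(89-180)))
d,e=pickle.load(open('T5.pkl','rb'))
C=lambda u,v:((u+.5)/5-.5+310,(v+.5)/5-.5+140)
o=ray(d,*C(223,35),.073)[:2]; i=ray(d,*C(204,125),.073)[:2]; c=np.array([.4964,-.2161])
print(np.degrees(np.arctan2(*(o-i)[::-1])),np.degrees(np.arctan2(*(o-c)[::-1])),np.linalg.norm(o-c))
E
```

```text
[-0.005 -0.001  0.228  0.001 -0.001 -0.432]
-15.045768420588198 -15.109307713291265 0.15893768984681694
```

{"fn": "jog_arm", "kwargs": {
  "steps": [
    [[60,-0.004,0,0.1,0,0,-0.432],[60,-0.004,0,0.2,0,0,-0.432],[60,-0.004,0,0.25,0,0,-0.432],[60,-0.004,0,0.25,0,0,-0.432],[60,-0.004,0,0.35,0,0,-0.432],[60,-0.004,0,0.45,0,0,-0.432],[60,-0.004,0,0.55,0,0,-0.432],[60,-0.004,0,0.55,0,0,-0.432]]
  ]
}}

```text
t: 19.45
eef_pos: [0.6587, 0.1503, 0.0477]
ee_rot: [3.137, -0.002, -1.588]
force: [-0.1, -0.5, 0.8]
width: 0.067
gripper_force: 0.0
```

{"fn": "jog_arm", "kwargs": {
  "steps": [
    [[255,0,0,0,0,0,0],[255,0,0,0,0,0,0],[255,0,0,0,0,0,0],[255,0,0,0,0,0,0],[255,0,0,0,0,0,0],[255,0,0,0,0,0,0],[255,0,0,0,0,0,0],[255,0,0,0,0,0,0]]
  ]
}}

```text
t: 20.25
eef_pos: [0.6605, 0.1524, 0.0501]
ee_rot: [-3.141, -0.0, -1.582]
force: [-0.6, 0.5, 1.2]
width: 0.0177
gripper_force: 54.7
```

{"fn": "jog_arm", "kwargs": {
  "steps": [
    [[255,0,0,-0.03,0,0,0],[255,0,0,-0.08,0,0,0],[255,0,0,-0.16,0,0,0],[255,0,0,-0.25,0,0,0],[255,0,0,-0.34,0,0,0],[255,0,0,-0.42,0,0,0],[255,0,0,-0.48,0,0,0],[255,0,0,-0.48,0,0,0]]
  ]
}}

```text
t: 21.05
eef_pos: [0.6617, 0.1528, 0.1734]
ee_rot: [-3.137, 0.002, -1.581]
force: [0.6, 0.4, -2.0]
width: 0.0175
gripper_force: 54.7
```

```bash
python3 - <<'E'
from h import *
print(rows(.624,-.02,.17,-2.1))
E
```

```text
[ 0.693  0.143  0.012 -0.005  0.004  0.66 ]
```

{"fn": "jog_arm", "kwargs": {
  "steps": [
    [[255,0.09,0.02,0,0,0,0.08],[255,0.19,0.04,0,0,0,0.18],[255,0.3,0.06,0,0,0,0.29],[255,0.41,0.085,0,0,0,0.4],[255,0.52,0.107,0,0,0,0.51],[255,0.62,0.13,0,0,0,0.6],[255,0.693,0.143,0,0,0,0.66],[255,0.693,0.143,0,0,0,0.66]]
  ]
}}

```text
t: 21.85
eef_pos: [0.6219, -0.0226, 0.1694]
ee_rot: [3.141, -0.001, -2.103]
force: [-0.7, 1.2, -1.8]
width: 0.0179
gripper_force: 54.7
```

```bash
python3 - <<'E'
from h import *
print(rows(.5876,-.1645,.16,-2.627))
E
```

```text
[ 0.559 -0.17   0.038  0.001 -0.001  0.667]
```

{"fn": "jog_arm", "kwargs": {
  "steps": [
    [[255,0.08,-0.02,0,0,0,0.1],[255,0.17,-0.05,0,0,0,0.2],[255,0.27,-0.08,0,0,0,0.32],[255,0.36,-0.11,0,0,0,0.43],[255,0.45,-0.135,0,0,0,0.54],[255,0.52,-0.16,0,0,0,0.63],[255,0.559,-0.17,0.03,0,0,0.667],[255,0.559,-0.17,0.03,0,0,0.667]]
  ]
}}

```text
t: 22.65
eef_pos: [0.588, -0.163, 0.1609]
ee_rot: [3.14, -0.002, -2.624]
force: [0.6, 0.1, -1.5]
width: 0.0176
gripper_force: 54.7
```

```bash
python3 - <<'E'
from h import *
print(rows(.5876,-.1645,.08,-2.627))
d=grab('top'); e=grab('scene')
s=arm.get_state(); y=s['ee_rot'][2]; ax=s['eef_pos'][:2]+.1048*np.array([np.cos(y),np.sin(y)]); print(ax,s['eef_pos'])
def ov(d,r0,r1,c0,c1,k):
    im=cv2.resize(d['color'][r0:r1,c0:c1,::-1],None,fx=k,fy=k,interpolation=cv2.INTER_CUBIC)
    for c,r,z,col in[(ax,.046,s['eef_pos'][2]+.016,(0,0,255)),((.4964,-.2161),.059,.062,(255,0,0)),((.4964,-.2161),.072,.05,(0,255,0))]:
        p=np.array([proj(d,[c[0]+r*np.cos(a),c[1]+r*np.sin(a),z]) for a in np.linspace(0,6.3,90)])
        cv2.polylines(im,[np.int32((p-[c0,r0]+.5)*k)],False,col,1)
    return im
cv2.imwrite('pics/c6.png',np.hstack([ov(d,130,210,310,390,5),ov(e,110,190,140,220,5)]))
E
```

```text
[ 0.004 -0.005  0.323  0.002 -0.002  0.003]
[ 0.49782988 -0.21416531] [ 0.58881432 -0.16215694  0.16185794]
```

View pics/c6.png

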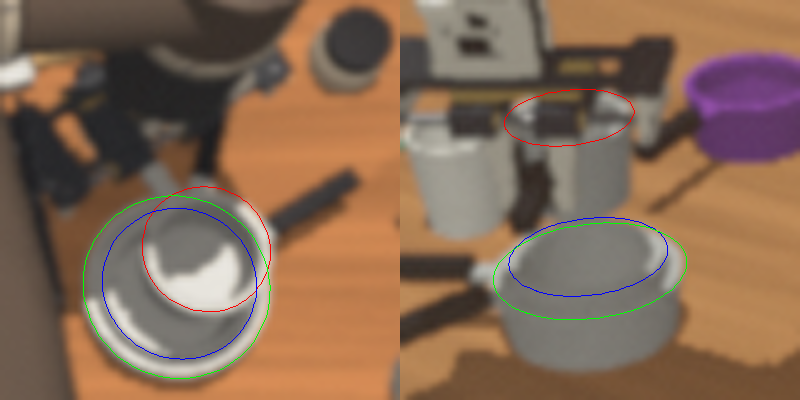

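The red and blue overlays match the small pan's rim and the medium pan's rim, so I'll lower the small pan.

{"fn": "jog_arm", "kwargs": {
  "steps": [
    [[255,0.006,-0.003,0.06,0,0,0],[255,0.006,-0.003,0.12,0,0,0],[255,0.006,-0.003,0.18,0,0,0],[255,0.006,-0.003,0.24,0,0,0],[255,0.006,-0.003,0.3,0,0,0],[255,0.006,-0.003,0.34,0,0,0],[255,0.006,-0.003,0.355,0,0,0],[255,0.006,-0.003,0.355,0,0,0]]
  ]
}}

```text
t: 23.55
eef_pos: [0.588, -0.1636, 0.0735]
ee_rot: [3.141, -0.001, -2.623]
force: [0.4, -0.2, -1.4]
width: 0.0174
gripper_force: 54.7
```

```bash
python3 - <<'E'
from h import *
print(rows(.5876,-.1645,.058,-2.627)); s=arm.get_state(); print(s['force'],s['eef_pos'])
E
```

```text
[ 0.003 -0.002  0.062  0.    -0.001  0.005]
[ 0.40682295 -0.16616933 -1.37060925] [ 0.58798682 -0.16363396  0.07350176]
```

{"fn": "jog_arm", "kwargs": {
  "steps": [
    [[255,0.003,-0.002,0.02,0,0,0],[255,0.003,-0.002,0.035,0,0,0],[255,0.003,-0.002,0.045,0,0,0],[255,0.003,-0.002,0.053,0,0,0],[255,0.003,-0.002,0.059,0,0,0],[255,0.003,-0.002,0.062,0,0,0],[255,0.003,-0.002,0.062,0,0,0],[255,0.003,-0.002,0.062,0,0,0]]
  ]
}}

```text
t: 24.35
eef_pos: [0.5875, -0.1649, 0.0584]
ee_rot: [-3.142, -0.0, -2.624]
force: [-0.1, 0.1, -1.1]
width: 0.0177
gripper_force: 54.7
```

{"fn": "jog_arm", "kwargs": {
  "steps": [
    [[255,0,0,0.003,0,0,0],[255,0,0,0.005,0,0,0],[255,0,0,0.006,0,0,0],[255,0,0,0.006,0,0,0],[255,0,0,0.006,0,0,0]]
  ]
}}

```text
t: 24.85
eef_pos: [0.5882, -0.1648, 0.0576]
ee_rot: [-3.141, 0.001, -2.624]
force: [-0.0, 1.6, 6.2]
width: 0.0173
gripper_force: 54.7
```

Contact. I'll release, rise and clear.

{"fn": "jog_arm", "kwargs": {
  "steps": [
    [[180,0,0,-0.002,0,0,0],[150,0,0,-0.002,0,0,0],[130,0,0,-0.002,0,0,0],[130,0,0,-0.002,0,0,0],[130,0,0,-0.002,0,0,0],[130,0,0,-0.1,0,0,0],[130,0,0,-0.25,0,0,0],[130,0,0,-0.4,0,0,0]]
  ]
}}

```text
t: 25.65
eef_pos: [0.587, -0.1649, 0.1574]
ee_rot: [3.141, -0.002, -2.624]
force: [0.7, 0.2, -0.0]
width: 0.0431
gripper_force: 0.0
```

{"fn": "jog_arm", "kwargs": {
  "steps": [
    [[130,-0.6,0.5,-0.2,0,0,0],[130,-0.6,0.5,-0.2,0,0,0],[130,-0.6,0.5,-0.2,0,0,0],[130,-0.6,0.5,-0.2,0,0,0],[130,-0.6,0.5,-0.2,0,0,0],[130,-0.6,0.5,-0.2,0,0,0]]
  ]
}}

```text
t: 26.25
eef_pos: [0.6562, 0.0195, 0.2066]
ee_rot: [3.141, -0.0, -2.622]
force: [-0.3, 0.4, 0.1]
width: 0.043
gripper_force: 0.0
```

```bash
python3 - <<'E'
from h import *
d=grab('top')
# score the rim ring brightness under candidate circles, per pan height, plus handle blacks
g=cv2.GaussianBlur(d['color'],(0,0),.7).mean(2).astype(np.float32)
def smp(P): 
    q=np.array([proj(d,p) for p in P],np.float32); return cv2.remap(g,q[:,0].reshape(1,-1),q[:,1].reshape(1,-1),cv2.INTER_LINEAR)[0]
A=np.radians(np.arange(0,360,4))
for n,r,z in[('large',.068,.05),('med',.055,.062),('small',.042,.074)]:
    best=max(((smp([[.4964+dx+r*np.cos(a),-.2161+dy+r*np.sin(a),z] for a in A]).mean()-smp([[.4964+dx+(r-.009)*np.cos(a),-.2161+dy+(r-.009)*np.sin(a),z] for a in A]).mean(),dx,dy) for dx in np.arange(-.012,.013,.002) for dy in np.arange(-.012,.013,.002)))
    print(n,np.round(best,3))
for n,z in[('large',.061),('med',.073),('small',.085)]:
    D=np.arange(-90,90); v=[smp([[.4964+r*np.cos(np.radians(a)),-.2161+r*np.sin(np.radians(a)),z] for r in np.arange(.1,.155,.01)]).mean() for a in D]
    v=np.array(v); m=v<60; print(n,[int(x) for x in D[m]])
print(arm.get_state()['eef_pos'],arm.get_state()['t'])
E
```

```text
large [5.275e+00 2.000e-03 0.000e+00]
med [ 2.3796e+01 -1.0000e-02  1.0000e-02]
small [ 3.1457e+01  0.0000e+00 -2.0000e-03]
large []
med []
small []
[0.65568577 0.01833889 0.20632102] 26.3
```

```bash
python3 - <<'E'
from h import *
from scipy.signal import find_peaks
d=grab('scene'); e=grab('top')
for nm,f in(('scene',d),('top',e)):
  g=cv2.GaussianBlur(f['color'],(0,0),.7).mean(2).astype(np.float32)
  for n,z in[('large',.061),('med',.073),('small',.085)]:
    D=np.arange(-100,90); v=[]
    for a in np.radians(D):
        q=np.array([proj(f,[.4964+r*np.cos(a),-.2161+r*np.sin(a),z]) for r in np.arange(.1,.155,.01)],np.float32)
        v.append(cv2.remap(g,q[None,:,0].copy(),q[None,:,1].copy(),cv2.INTER_LINEAR).mean())
    v=np.array(v); p,_=find_peaks(-v,prominence=20); print(nm,n,[(int(D[i]),round(float(v[i]))) for i in p])
# template: expected bright rim vs outside for each candidate height of small rim (seated .074)
g=cv2.GaussianBlur(d['color'],(0,0),.5).mean(2)
gr=np.hypot(cv2.Sobel(g,cv2.CV_64F,1,0),cv2.Sobel(g,cv2.CV_64F,0,1)).astype(np.float32)
A=np.radians(np.arange(0,360,3))
for n,r,z0 in[('med',.059,.062),('small',.046,.074)]:
  L=[]
  for dz in np.arange(-.008,.013,.002):
    for dx in np.arange(-.006,.007,.002):
      for dy in np.arange(-.006,.007,.002):
        q=np.array([proj(d,[.4964+dx+r*np.cos(a),-.2161+dy+r*np.sin(a),z0+dz]) for a in A],np.float32)
        L.append((cv2.remap(gr,q[None,:,0].copy(),q[None,:,1].copy(),cv2.INTER_LINEAR).mean(),dx,dy,dz))
  L.sort(reverse=True); print(n,np.round(L[:4],3).tolist())
E
```

```text
scene large [(-52, 55), (-17, 54), (27, 63)]
scene med [(-43, 57), (-9, 55), (30, 58)]
scene small [(-33, 61), (-3, 68), (32, 59), (67, 118)]
top large [(-61, 61), (-15, 65), (31, 64)]
top med [(-61, 62), (-15, 65), (32, 64)]
top small [(-62, 63), (-14, 65), (33, 66)]
med [[122.46, -0.006, 0.004, -0.004], [122.181, -0.006, 0.006, -0.004], [122.012, -0.006, 0.006, -0.002], [121.953, -0.004, 0.006, -0.002]]
small [[142.017, 0.004, 0.006, -0.006], [141.758, 0.002, 0.004, -0.008], [141.05, 0.0, 0.004, -0.008], [140.599, 0.002, 0.006, -0.006]]
```

The handles are at about -61°, -15° and +33°. The small pan touched the floor at the expected height, and the arm is clear.

```bash
python3 -c "
from station import arm
print(arm.job_done())"
```

```text
the job is handed in; nothing more can be done
None
```

I've handed the job in: by my measurements the three pans are nested, with the handles at about -61°, -15° and +33°. The arm is clear after about 26 s, but the hand-in gave no verdict, and I checked the small pan's seat by contact height and a rim fit rather than a picture.

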